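# Tip the dice into the flap-top bin

## Task

Put away the two loose dice that lie in the open-fronted scoop: pick the scoop up by its grip post, carry it level to the grey bin, push the bin's sprung flap down with the scoop's front lip while the dice are still in the scoop, then tip it so that both dice slide into the bin, keeping the lip in the mouth until they have dropped in. Then set the empty scoop down upright on the bare shelf and let go.

Things in the scene. Friction and masses are not known exactly. Their poses are not given: they have to be found in the camera images.
- scoop: Scoop of clear 35 mm walls, 56 mm wide, no front wall; 130 g. Origin: resting plane under the open lip's middle; +x back to the post, lip faces -x. Dice lie on a flat floor; in front of it, x 36 to 0 mm, an 8 degree ramp up to the lip (8 mm high). Wood grip post at x 75-105, y -8 to 8, top z 95 mm. Nearby: a wider caddy, same post, walled all round, holding pegs, no dice.
- bin: Grey fixed bin, 150 mm high. Origin: shelf level, middle of robot-side face; +x away from robot, 185 mm deep. Mouth in its top x 15-140, y -50 to 50 mm, shut by a flush 119 mm steel flap hinged at x 140 (knuckles), whose robot-side end swings down up to 74 degrees on a weak spring (1-2 N). Rails 12 mm high at y +-53-59 and x 7-13; none by the hinge: enter there, lip towards robot.
- die_1: Red acrylic 16 mm die, 10 g, slick (friction 0.3), in the scoop; origin: centre of one face. Nose-down tips up to 18 degrees keep the dice in the scoop, over 35 they slide out. Lip origin 66 mm before the hinge: first 14 mm below the bin's top at 18 degrees, then 49 mm below at 41 degrees, clears the hinge and opens the flap enough.
- die_2: The second such die, beside the first in the scoop. Four more of the same dice stand in a round clear cup and are not part of the job.

How it is judged (in metres and radians):
On the way, in this order (a step that is already met when the one before it is completed fails the run):
1. the scoop's lip has pushed the flap in (lip in the mouth, at least 6 mm below the bin's top) with both dice still in the scoop (x of scoop in the frame of bin between 0.015 and 0.14 m and y of scoop in the frame of bin between -0.05 and 0.05 m and z of scoop in the frame of bin below 0.144 m and x of each of die_1, die_2 in the frame of scoop above 0 m and z of each of die_1, die_2 in the frame of scoop below 0.06 m), for 0.1 s.
2. both dice have dropped into the bin while the lip was in the mouth (x of scoop in the frame of bin between 0.015 and 0.14 m and y of scoop in the frame of bin between -0.05 and 0.05 m and z of scoop in the frame of bin below 0.144 m and x of die_1 in the frame of bin between 0 and 0.185 m and y of die_1 in the frame of bin between -0.075 and 0.075 m and z of each of die_1, die_2 in the frame of bin below 0.06 m and x of die_2 in the frame of bin between 0 and 0.185 m and y of die_2 in the frame of bin between -0.075 and 0.075 m), for 0.1 s.
At the end, for the whole second after the job is handed in: Both dice lie at rest inside the bin (less than 60 mm above its underside, within its walls), and the scoop stands released and at rest on the shelf, upright within 10 degrees, its underside within 12 mm of the shelf (x of die_1 in the frame of bin between 0 and 0.185 m and y of die_1 in the frame of bin between -0.075 and 0.075 m and z of each of die_1, die_2 in the frame of bin below 0.06 m and x of die_2 in the frame of bin between 0 and 0.185 m and y of die_2 in the frame of bin between -0.075 and 0.075 m and height (world z) of scoop between -0.005 and 0.012 m and angle between scoop's own z axis and vertical below 0.17 rad and linear speed of scoop below 0.03 m/s and linear speed of each of die_1, die_2 below 0.05 m/s); the robot touches nothing.
It also fails if it takes over 67 s, if anything falls off the work surface, if the arm or the gripper's body presses on something with over 40 N, if the wrist force passes 120 N, or if a joint passes its speed limit or range.

## Robot

A 7-joint arm with a two-finger parallel gripper is mounted at the origin on the work surface. World frame = base frame: x ahead of the robot, y to its left, z up, the work surface at z = 0. Lengths are in m, angles in degrees, forces in N, time in s.
With the tool pointing down it reaches from about 0.425 to 0.875 m from the base axis. Payload 4.7 kg.
Tool frame: the origin (TCP) lies between the finger pads; the fingertips stand 22 mm ahead of it and the grasp point (between the pads) lies 3 mm ahead of it (env.tip_reach is the distance from the TCP to the fingertips, in m); z points along the fingers, y is the line along which they close (so a half turn about z gives the same grasp; the last joint's range is limited). The gripper opens to 87 mm and grips with 3 to 60 N. Pads are 19 mm wide; open, the fingers measure 117 mm over their backs; the gripper's body (75 mm by 190 mm) begins 51 mm behind the grasp point.
Start: joints at [66.182, 18.392, -4.016, 83.108, 1.295, 78.541, -3.26], TCP at [0.271, -0.591, 0.245] pointing down, gripper open.
Joint ranges: [-163.93, 163.93], [-17.29, 119.83], [-79.2, 71.16], [3.27, 140.29], [-89.18, 269.18], [5.43, 117.66], [-154.24, 154.24]. Speed limits (degrees/s): [147.25, 147.25, 180, 180, 180, 180, 180].

## Interface

Orientations are given as [roll, pitch, yaw] about the fixed x, y, z axes, in that order (R = Rz(yaw) Ry(pitch) Rx(roll)).
In Python, from cell import env gives the robot as it stands.
- The arm moves only by the shell command python3 -m creep 'ROWS' [FORCE]. ROWS is JSON, one flat list of numbers, 7 for each row, row after row: the finger opening in mm, from 0 to 87, then the shift along the tool's x, y, z in units of 30 mm (1.0 is 30 mm), then the turn, a rotation vector about the tool's x, y, z in units of 6 degrees (1.0 is 6 degrees). A call has 1 to 12 rows; each row is the pose to reach, as a shift and turn from the pose commanded when the call began, along the tool's axes at that moment; what a row does not reach only later rows make up. A row lasts 1/10 s, in which the tool goes at most 50 mm and 8.59 degrees, less where a joint would pass 70% of its speed; a pose out of reach is approached as far as the arm can. A call with a gripper value outside its range is refused whole. The fingers move at their own pace and stop on an object; FORCE is the grip in N (left out, the last holds). Time passes only in rows, so rows that repeat a pose let the fingers close. It gives the time, the measured TCP pose, the force, the opening and the grip force at its end, in the units of the state.
- env.get_obs(): the state, without advancing time (a new reading comes with each control period).
- env.read_camera(name): name is "scene" or "top" or "wrist"; returns a dict with "color" (400x640x3 uint8, red, green, blue), "depth" (400x640 float32, m along the optical axis (not along the pixel's ray), 0 where there is no reading), "fovy" (degrees; the focal length in pixels is half the picture's height over the tangent of half this angle, whatever the lens; pixels are square), "cx", "cy" (the principal point, pixels), "R" (3x3) and "t" (3): a world point X has camera coordinates R X + t. Camera axes: x right, y down, z forward; pixel columns grow to the right and rows downward; lengths in m; the calibration is good to about 2 mm. A picture is of the moment at which its call begins.
- env.sign_off(): hands the job in; it is judged then, once.
The state is a dict: "time_s": time; "qpos": joint angles; "joint_velocities": joint speeds; "effort": joint torques, N m; "tool_pos": TCP position; "tool_rot": TCP orientation; "force": force on the tool from outside, world axes, zero at the start; "wrist_torque": the same for the moment, N m; "grip_width": finger opening in m; "grasp_force": force on a finger pad.
Only numpy, scipy, OpenCV 4.12 (cv2) and the standard library are available. Lean on these libraries where they do the work, as an engineer would, in place of code of your own. Each camera call takes 0.05 s, during which the arm holds its last target. There are 200 camera calls.

## Working session

There is one attempt and no reset: what is moved stays moved. The work goes in short steps, Python scripts to look and compute and a shell command to move; the robot and the scene stay as the last step left them, time stands still between calls to the robot, and variables do not carry over. Pictures are saved under pics/ and viewed, at most 10 in all, crops included, and the job is handed in when it is done.

```bash
ls; mkdir -p pics
python3 - <<'E'
from cell import env
import cv2,numpy as np
for n in("scene","top"):
    c=env.read_camera(n); cv2.imwrite(f"pics/{n}0.png",c["color"][:,:,::-1]); np.savez(f"pics/{n}0.npz",**c)
    print(n,c["fovy"],c["cx"],c["cy"],c["R"].round(3).tolist(),c["t"].round(3).tolist())
o=env.get_obs();print({k:np.round(v,3).tolist() for k,v in o.items()},env.tip_reach)
E
```

```text
pics
scene 53.65665209377102 322.9366093590724 203.42209281088867 [[0.949, -0.314, 0.006], [-0.294, -0.894, -0.339], [0.112, 0.32, -0.941]] [-0.485, 0.184, 0.738]
top 57.20377843419581 324.7482308338808 199.370986115372 [[0.018, -1.0, 0.017], [-0.983, -0.021, -0.184], [0.185, -0.014, -0.983]] [-0.022, 0.505, 0.727]
{'time_s': 0.1, 'qpos': [66.183, 18.435, -4.015, 83.167, 1.294, 78.54, -3.261], 'joint_velocities': [-0.055, -0.124, -0.023, -0.175, -0.043, 0.047, -0.042], 'effort': [0.0, -49.257, -0.406, -31.34, -0.064, 0.039, 0.0], 'tool_pos': [0.271, -0.59, 0.244], 'tool_rot': [-179.904, 0.004, 24.626], 'force': [-0.122, -0.172, -0.462], 'wrist_torque': [0.007, -0.016, -0.02], 'grasp_force': 0.0, 'grip_width': 0.087} 0.022
```

View pics/top0.png

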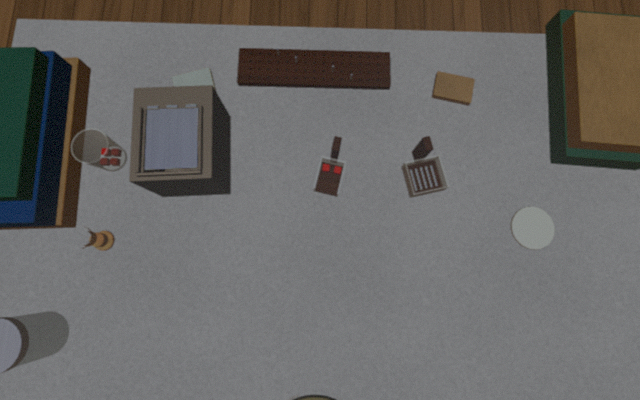

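View pics/scene0.png

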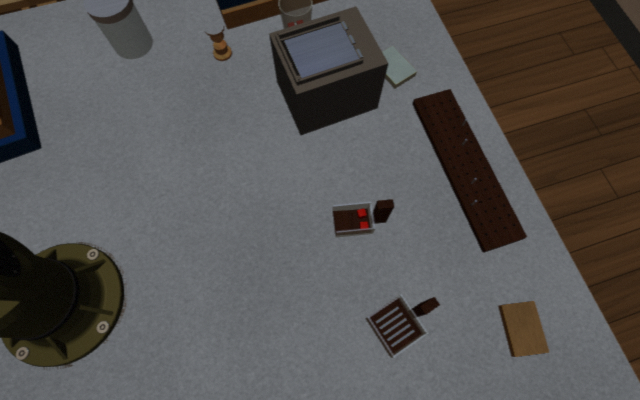

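Top: scoop ~(330,175), lip down towards robot, red dice (325,168)/(338,170), post (336,147); bin top (175,135); caddy (425,175). Scene: scoop (353,218), post (384,210), bin (330,60). Enlarge for accurate pixels.

Run:
```python
import cv2,numpy as np
t=np.load("pics/top0.npz")["color"][:,:,::-1]; s=np.load("pics/scene0.npz")["color"][:,:,::-1]
f=lambda im,x,y,w,h,k:cv2.convertScaleAbs(cv2.resize(im[y:y+h,x:x+w],None,fx=k,fy=k,interpolation=cv2.INTER_CUBIC),alpha=1.7)
a=np.zeros((600,800,3),np.uint8)
a[0:300,0:400]=f(t,300,130,50,37,8)[:300,:400] if 0 else cv2.resize(f(t,305,130,50,70,8),(0,0),fx=1,fy=1)[:300,:400]
A=f(t,305,130,50,70,6) # 300x420
B=f(t,125,80,100,110,4) # 400x440
a[:]=0;a[:420,:300]=A;a[:440,300:700]=B
cv2.imwrite("pics/crop1.png",a)
b=np.zeros((600,800,3),np.uint8)
C=f(s,325,190,75,55,5);D=f(s,260,0,140,140,3);b[:275,:375]=C;b[:420,375:795]=D
cv2.imwrite("pics/crop2.png",b)
```

```text
(no output)
```

View pics/crop1.png

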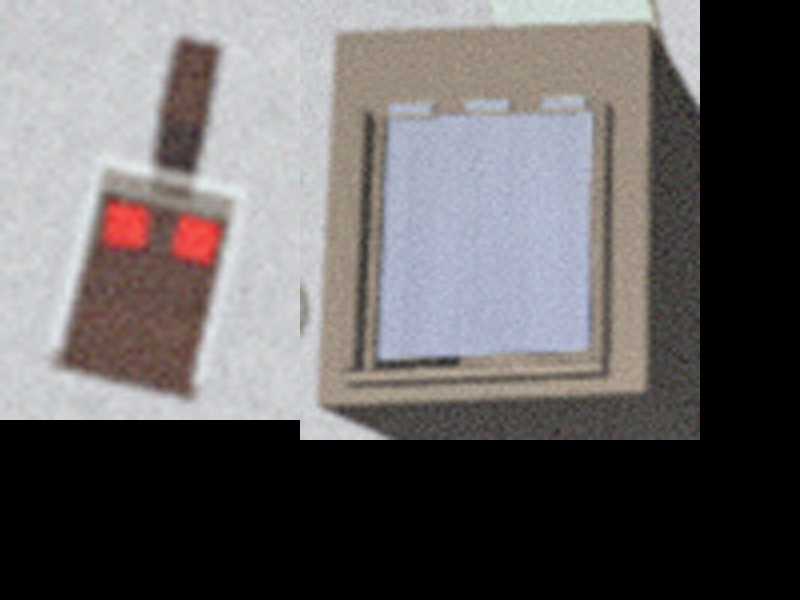

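View pics/crop2.png

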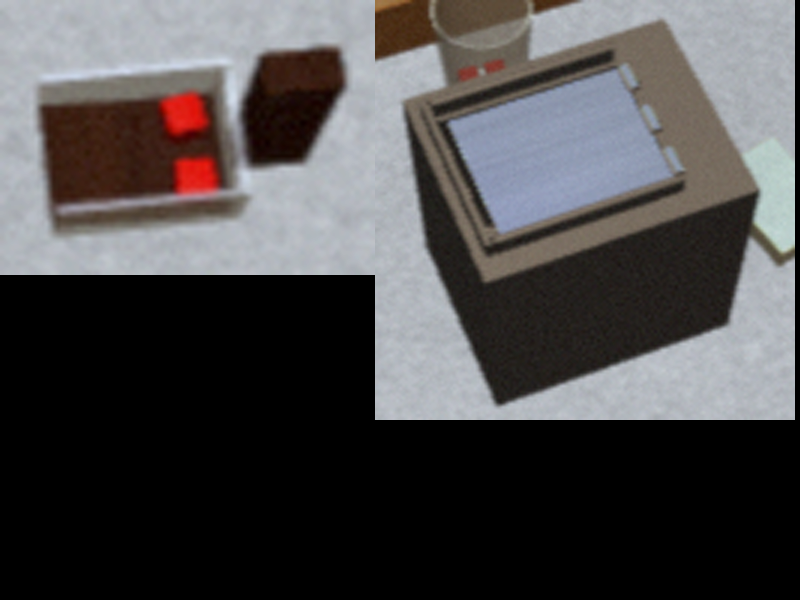

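```bash
cat > h.py <<'E'
import numpy as np
class Cam:
    def __init__(s,c):
        s.R,s.t,s.cx,s.cy=c["R"],c["t"],float(c["cx"]),float(c["cy"]); s.f=200/np.tan(np.radians(float(c["fovy"]))/2)
    def ray(s,p): d=s.R.T@np.array([(p[0]-s.cx)/s.f,(p[1]-s.cy)/s.f,1]); return -s.R.T@s.t,d
    def at(s,p,z): o,d=s.ray(p); return o+d*(z-o[2])/d[2]
    def px(s,X): c=s.R@X+s.t; return np.array([s.f*c[0]/c[2]+s.cx,s.f*c[1]/c[2]+s.cy])
E
python3 - <<'E'
from h import *
np.set_printoptions(precision=4,suppress=True)
T=Cam(np.load("pics/top0.npz"));S=Cam(np.load("pics/scene0.npz"))
ct=lambda u,v:(305+u/6,130+v/6); cb=lambda u,v:(125+(u-300)/4,80+v/4)
sc=lambda u,v:(325+u/5,190+v/5); sb=lambda u,v:(260+(u-375)/3,v/3)
print("lip T",[T.at(ct(*p),.008) for p in((62,363),(192,395))])
print("wall rear top T",[T.at(ct(*p),.035) for p in((103,168),(243,190))])
print("lip S bottom",S.at(sc(55,233),0.0), "top",[S.at(sc(*p),.035) for p in((38,82),(238,68),(250,195))])
print("post T far",[T.at(ct(*p),.095) for p in((180,38),(220,45),(198,130),(158,122))])
print("post S",[S.at(sc(*p),.095) for p in((262,52),(338,50),(343,88),(252,92))])
print("bin T\n",np.array([T.at(cb(*p),.15) for p in((337,33),(648,23),(648,390),(320,405))]))
print("bin S\n",np.array([S.at(sb(*p),.15) for p in((663,20),(757,190),(487,280),(405,103))]))
print("flap hinge T",[T.at(cb(*p),.15) for p in((388,115),(592,112),(590,352),(378,358))])
print("flap S",[S.at(sb(*p),.15) for p in((620,67),(668,178),(497,235),(447,120))])
E
```

```text
lip T [array([0.5326, 0.0094, 0.008 ]), array([ 0.5215, -0.0391,  0.008 ])]
wall rear top T [array([ 0.6   , -0.0043,  0.035 ]), array([ 0.5928, -0.0555,  0.035 ])]
lip S bottom [ 0.5247 -0.0397  0.    ] top [array([0.5338, 0.0111, 0.035 ]), array([ 0.6098, -0.0077,  0.035 ]), array([ 0.5959, -0.0573,  0.035 ])]
post T far [array([ 0.6282, -0.0293,  0.095 ]), array([ 0.6261, -0.043 ,  0.095 ]), array([ 0.5957, -0.0359,  0.095 ]), array([ 0.5982, -0.0223,  0.095 ])]
post S [array([ 0.6054, -0.0225,  0.095 ]), array([ 0.6316, -0.0303,  0.095 ]), array([ 0.6279, -0.0443,  0.095 ]), array([ 0.5966, -0.0356,  0.095 ])]
bin T
 [[0.6951 0.3593 0.15  ]
 [0.7044 0.2115 0.15  ]
 [0.5226 0.1978 0.15  ]
 [0.5122 0.3462 0.15  ]]
bin S
 [[0.6982 0.3597 0.15  ]
 [0.7073 0.2118 0.15  ]
 [0.5269 0.2005 0.15  ]
 [0.5162 0.3458 0.15  ]]
flap hinge T [array([0.6539, 0.3306, 0.15  ]), array([0.6579, 0.2345, 0.15  ]), array([0.54  , 0.2258, 0.15  ]), array([0.5349, 0.3224, 0.15  ])]
flap S [array([0.6579, 0.331 , 0.15  ]), array([0.6573, 0.2377, 0.15  ]), array([0.5423, 0.2299, 0.15  ]), array([0.5381, 0.3243, 0.15  ])]
```

```bash
cat >> h.py <<'E'
from scipy.spatial.transform import Rotation as Ro
BIN=(np.array([.518,.2725,0]),4.1)
def tool_for(lip,yaw,nose,g=np.array([.09,0,.081])):
    "tool pose for scoop with lip origin, yaw, nose-down deg; half-turned grasp, TCP at scoop point g"
    Rs=Ro.from_euler('z',yaw,degrees=True)*Ro.from_euler('y',-nose,degrees=True)
    return np.array(lip)+Rs.apply(g), Rs*Ro.from_euler('xyz',[180,0,180],degrees=True)
def step(pos,rot):
    from cell import env
    o=env.get_obs(); R0=Ro.from_euler('xyz',o["tool_rot"],degrees=True)
    print("t",o["time_s"],"at",np.round(o["tool_pos"],4),np.round(o["tool_rot"],2),"w",o["grip_width"],"f",np.round(o["force"],1),"q",np.round(o["qpos"],0))
    print("shift",np.round(R0.inv().apply(pos-np.array(o["tool_pos"]))/.03,2),"turn",np.round((R0.inv()*rot).as_rotvec(degrees=True)/6,2))
E
python3 -m creep '[87,9,-6,0,0,0,-12, 87,9,-6,0,0,0,-12, 87,9,-6,0,0,0,-12, 87,9,-6,0,0,0,-12, 87,9,-6,0,0,0,-12, 87,9,-6,0,0,0,-12, 87,9,-6,0,0,0,-12, 87,9,-6,0,0,0,-12, 87,9,-6,0,0,0,-12, 87,9,-6,0,0,0,-12]'
python3 -c "
from h import *
step(np.array([.6137,-.033,.18]),Ro.from_euler('xyz',[180,0,167],degrees=True))"
```

```text
time_s: 1.1
tool_pos: [0.4411, -0.3144, 0.2441]
tool_rot: [-180.0, -0.0, 96.7]
force: [-0.2, -0.7, -0.5]
grip_width: 0.0868
grasp_force: 0.0
t 1.1 at [ 0.4411 -0.3144  0.2441] [-1.7996e+02 -2.0000e-02  9.6660e+01] w 0.08681611838192654 f [-0.2 -0.7 -0.5] q [ 53.   6. -22.  98.   2.  76.  37.]
shift [8.65 6.8  2.14] turn [-0.000e+00 -1.000e-02 -1.172e+01]
```

```bash
python3 -m creep '[87,8.65,6.8,0,0,0,-11.7, 87,8.65,6.8,0,0,0,-11.7, 87,8.65,6.8,0,0,0,-11.7, 87,8.65,6.8,0,0,0,-11.7, 87,8.65,6.8,0,0,0,-11.7, 87,8.65,6.8,0,0,0,-11.7, 87,8.65,6.8,0,0,0,-11.7, 87,8.65,6.8,1,0,0,-11.7, 87,8.65,6.8,1,0,0,-11.7, 87,8.65,6.8,1,0,0,-11.7, 87,8.65,6.8,1,0,0,-11.7]'
python3 -c "
from h import *
from cell import env
import cv2
step(np.array([.6137,-.033,.081]),Ro.from_euler('xyz',[180,0,167],degrees=True))
c=env.read_camera('wrist');cv2.imwrite('pics/w1.png',c['color'][:,:,::-1]);np.savez('pics/w1.npz',**c)"
```

```text
time_s: 2.2
tool_pos: [0.6142, -0.035, 0.2155]
tool_rot: [-180.0, 0.1, 166.5]
force: [-0.6, -0.5, -0.1]
grip_width: 0.0871
grasp_force: 0.0
t 2.2 at [ 0.6142 -0.035   0.2155] [-1.7997e+02  6.0000e-02  1.6652e+02] w 0.08714724034773856 f [-0.6 -0.5 -0.1] q [ 33.  19. -40.  90.  13.  76.  68.]
shift [0.04 0.06 4.48] turn [-0.    0.01 -0.08]
```

View pics/w1.png

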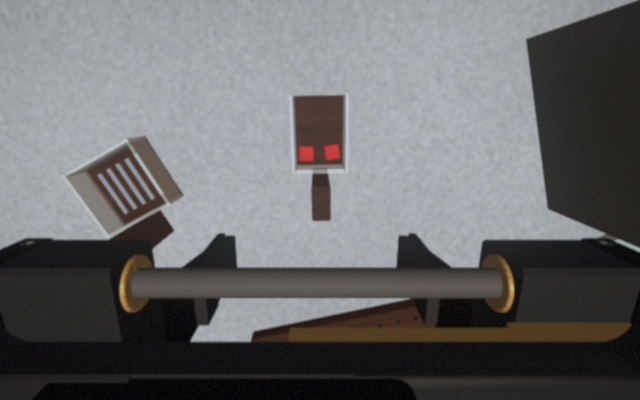

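Wrist view: scoop axis vertical in the picture (yaw right), post top face about (312-331,183-220), centre (321,201); caddy at (120,185) clear.

```bash
python3 -c "
from h import *
W=Cam(np.load('pics/w1.npz'))
p=[W.at(q,.095) for q in((312,183),(330,183),(331,220),(312,220))];print(np.round(p,4),np.mean(p,0))
l=[W.at(q,.035) for q in((293,96),(347,95))];print(np.round(l,4),np.mean(l,0))
step(np.array([*np.mean(p,0)[:2],.081]),Ro.from_euler('xyz',[180,0,167],degrees=True))"
```

```text
[[ 0.5972 -0.0342  0.095 ]
 [ 0.6007 -0.0199  0.095 ]
 [ 0.632  -0.0261  0.095 ]
 [ 0.6283 -0.0417  0.095 ]] [ 0.61454834 -0.03050007  0.095     ]
[[ 0.5245 -0.0358  0.035 ]
 [ 0.5354  0.0137  0.035 ]] [ 0.52995447 -0.0110267   0.035     ]
t 2.25 at [ 0.6143 -0.0348  0.2158] [-1.7997e+02  9.0000e-02  1.6656e+02] w 0.08699102174051268 f [ 0.5  0.5 -0.5] q [ 33.  19. -40.  90.  13.  76.  68.]
shift [0.03 0.14 4.49] turn [-0.    0.02 -0.07]
```

```bash
python3 -m creep '[87,0,0.1,1.5,0,0,-0.07, 87,0,0.1,3,0,0,-0.07, 87,0,0.1,4,0,0,-0.07, 60,0,0.1,4.5,0,0,-0.07, 45,0,0.1,4.5,0,0,-0.07, 35,0,0.1,4.5,0,0,-0.07, 30,0,0.1,4.5,0,0,-0.07, 25,0,0.1,4.5,0,0,-0.07, 20,0,0.1,4.5,0,0,-0.07, 16,0,0.1,4.5,0,0,-0.07, 12,0,0.1,4.5,0,0,-0.07, 8,0,0.1,4.5,0,0,-0.07]' 35
python3 -m creep '[6,0,0,0,0,0,0, 4,0,0,0,0,0,0, 4,0,0,0,0,0,0, 4,0,0,0,0,0,0]' 35
```

```text
time_s: 3.45
tool_pos: [0.6146, -0.0306, 0.0796]
tool_rot: [-180.0, -0.0, 167.2]
force: [0.9, 0.7, -0.4]
grip_width: 0.0228
grasp_force: 0.0
time_s: 3.85
tool_pos: [0.6146, -0.0306, 0.0794]
tool_rot: [-180.0, -0.0, 167.2]
force: [-0.9, -1.4, -1.1]
grip_width: 0.0161
grasp_force: 34.9
```

```bash
python3 -m creep '[4,0,0,-0.1,0,0,0, 4,0,0,-0.3,0,0,0, 4,0,0,-0.7,0,0,0, 4,0,0,-1.2,0,0,0, 4,0,0,-1.8,0,0,0, 4,0,0,-2.5,0,0,0, 4,0,0,-3.2,0,0,0, 4,0,0,-3.9,0,0,0, 4,0,0,-4.6,0,0,0, 4,0,0,-5.2,0,0,0, 4,0,0,-5.6,0,0,0, 4,0,0,-5.8,0,0,0]'
python3 -m creep '[4,0,0,-0.1,0,0,0, 4,0,0,-0.1,0,0,0]' 45
python3 - <<'E'
from h import *
from cell import env
import cv2
o,y=BIN
b=Ro.from_euler('z',y,degrees=True)
lip=o+b.apply([.074,0,.18])
p,r=tool_for(lip,y,0,np.array([.09,0,.0794])); step(p,r)
c=env.read_camera('scene');cv2.imwrite('pics/s2.png',cv2.convertScaleAbs(c['color'][100:300,200:480,::-1],alpha=1.5).repeat(2,0).repeat(2,1))
E
```

```text
time_s: 5.05
tool_pos: [0.6152, -0.0303, 0.2557]
tool_rot: [180.0, 0.2, 167.3]
force: [0.3, 0.2, -1.9]
grip_width: 0.0153
grasp_force: 34.9
time_s: 5.25
tool_pos: [0.6145, -0.0306, 0.2564]
tool_rot: [-180.0, -0.0, 167.2]
force: [0.3, 0.6, -2.4]
grip_width: 0.016
grasp_force: 45.3
t 5.25 at [ 0.6145 -0.0306  0.2564] [-1.7999e+02 -2.0000e-02  1.6725e+02] w 0.01595532206747504 f [ 0.3  0.6 -2.4] q [ 33.  18. -41.  86.  12.  80.  69.]
shift [ 0.14 10.73 -0.1 ] turn [-0.   -0.   -2.81]
```

View pics/s2.png

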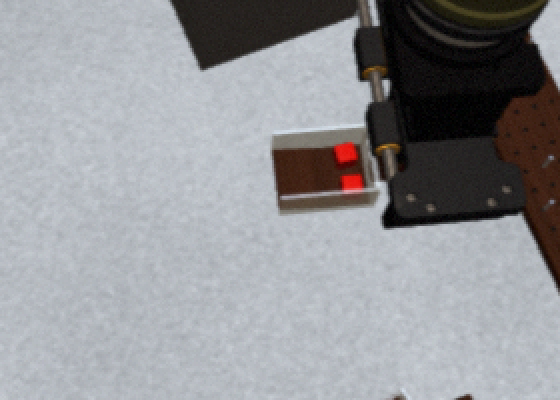

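Scoop lifted level, both dice (345,152),(352,182) still in it.

```bash
python3 -m creep '[4,0,0.1,0,0,0,0, 4,0,0.3,-0.1,0,0,0, 4,0,0.7,-0.2,0,0,-0.2, 4,0,1.2,-0.3,0,0,-0.4, 4,0,1.8,-0.3,0,0,-0.6, 4,0,2.5,-0.3,0,0,-0.8, 4,0,3.2,-0.3,0,0,-1, 4,0,3.9,-0.3,0,0,-1.2, 4,0,4.5,-0.3,0,0,-1.3, 4,0,5,-0.3,0,0,-1.4, 4,0,5.3,-0.3,0,0,-1.4, 4,0,5.4,-0.3,0,0,-1.4]'
python3 - <<'E'
from h import *
o,y=BIN
b=Ro.from_euler('z',y,degrees=True)
p,r=tool_for(o+b.apply([.074,0,.19]),y,0,np.array([.09,0,.0794])); step(p,r)
E
```

```text
time_s: 6.5
tool_pos: [0.6503, 0.1294, 0.2654]
tool_rot: [180.0, -0.0, 175.8]
force: [0.0, -0.4, -1.3]
grip_width: 0.016
grasp_force: 45.3
t 6.5 at [0.6503 0.1294 0.2654] [ 1.7997e+02 -2.0000e-02  1.7578e+02] w 0.015977905058499716 f [ 0.  -0.4 -1.3] q [ 18.  25. -44.  78.  17.  84.  61.]
shift [-0.66  5.22 -0.13] turn [ 0.01 -0.   -1.39]
```

```bash
python3 -m creep '[4,0,0.1,0,0,0,0, 4,0,0.3,-0.1,0,0,0, 4,-0.1,0.7,-0.1,0,0,-0.2, 4,-0.2,1.2,-0.1,0,0,-0.4, 4,-0.3,1.8,-0.1,0,0,-0.6, 4,-0.4,2.5,-0.1,0,0,-0.8, 4,-0.5,3.2,-0.1,0,0,-1, 4,-0.6,3.9,-0.1,0,0,-1.2, 4,-0.65,4.5,-0.1,0,0,-1.3, 4,-0.65,4.9,-0.1,0,0,-1.4, 4,-0.65,5.1,-0.1,0,0,-1.4, 4,-0.65,5.2,-0.1,0,0,-1.4]'
python3 - <<'E'
from h import *
from cell import env
import cv2
o,y=BIN
b=Ro.from_euler('z',y,degrees=True)
for z,n in((.19,18),(.136,18),(.101,41),(.101,47)):
    p,r=tool_for(o+b.apply([.074,0,z]),y,n,np.array([.09,0,.0794])); step(p,r)
c=env.read_camera('top');cv2.imwrite('pics/t3.png',cv2.convertScaleAbs(c['color'][50:250,80:360,::-1],alpha=1.5).repeat(2,0).repeat(2,1))
E
```

```text
time_s: 7.7
tool_pos: [0.6815, 0.2824, 0.2684]
tool_rot: [-180.0, -0.0, -175.9]
force: [-0.4, -0.6, -1.1]
grip_width: 0.0155
grasp_force: 45.3
t 7.7 at [0.6815 0.2824 0.2684] [-1.800e+02 -1.000e-02 -1.759e+02] w 0.015501975520933995 f [-0.4 -0.6 -1.1] q [  2.  35. -45.  65.  24.  89.  56.]
shift [ 0.96  0.06 -0.83] turn [-0. -3. -0.]
t 7.7 at [0.6815 0.2824 0.2684] [-1.800e+02 -1.000e-02 -1.759e+02] w 0.015501975520933995 f [-0.4 -0.6 -1.1] q [  2.  35. -45.  65.  24.  89.  56.]
shift [0.96 0.06 0.97] turn [-0. -3. -0.]
t 7.7 at [0.6815 0.2824 0.2684] [-1.800e+02 -1.000e-02 -1.759e+02] w 0.015501975520933995 f [-0.4 -0.6 -1.1] q [  2.  35. -45.  65.  24.  89.  56.]
shift [2.47 0.06 1.61] turn [-0.   -6.84 -0.  ]
t 7.7 at [0.6815 0.2824 0.2684] [-1.800e+02 -1.000e-02 -1.759e+02] w 0.015501975520933995 f [-0.4 -0.6 -1.1] q [  2.  35. -45.  65.  24.  89.  56.]
shift [2.88 0.06 1.58] turn [-0.   -7.84 -0.  ]
```

View pics/t3.png

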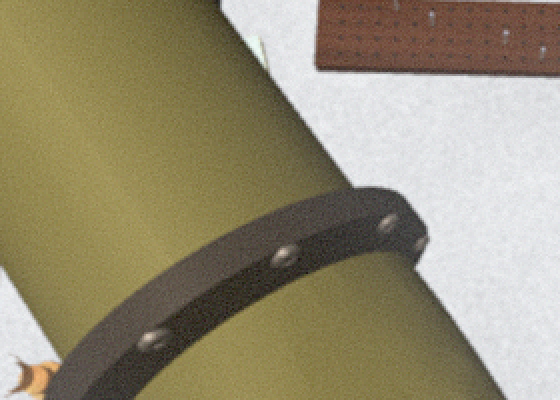

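Top view is blocked by the arm; nothing else useful. I'll tilt to 17° above the flap and count red pixels by camera.

```bash
cat >> h.py <<'E'
def red(name="wrist"):
    from cell import env
    import cv2
    c=env.read_camera(name); h=cv2.cvtColor(c["color"],cv2.COLOR_RGB2HSV)
    m=(((h[...,0]<6)|(h[...,0]>174))&(h[...,1]>180)&(h[...,2]>90)).astype(np.uint8)
    n,_,s,ce=cv2.connectedComponentsWithStats(m)
    print(name,[(int(s[i,4]),ce[i].round(0).tolist()) for i in range(1,n) if s[i,4]>12]); return c
E
python3 -c "
from h import *
red();red('scene')"
python3 -m creep '[4,0.05,0,0,0,-0.1,0, 4,0.2,0,-0.15,0,-0.4,0, 4,0.3,0,-0.3,0,-0.8,0, 4,0.45,0,-0.4,0,-1.2,0, 4,0.6,0,-0.5,0,-1.6,0, 4,0.7,0,-0.6,0,-2,0, 4,0.8,0,-0.7,0,-2.3,0, 4,0.9,0.05,-0.8,0,-2.6,0, 4,0.95,0.05,-0.8,0,-2.75,0, 4,0.95,0.05,-0.8,0,-2.8,0, 4,0.95,0.05,-0.8,0,-2.8,0]'
python3 - <<'E'
from h import *
red();red('scene')
o,y=BIN
b=Ro.from_euler('z',y,degrees=True)
for z,n in((.136,17),(.101,41)):
    p,r=tool_for(o+b.apply([.074,0,z]),y,n,np.array([.09,0,.0794])); step(p,r)
E
```

```text
wrist [(354, [333.0, 180.0]), (484, [294.0, 181.0])]
scene [(54, [346.0, 16.0])]
time_s: 8.95
tool_pos: [0.6532, 0.2804, 0.2925]
tool_rot: [-180.0, 16.8, -176.0]
force: [-0.1, 0.9, -1.2]
grip_width: 0.0153
grasp_force: 45.3
wrist [(24, [328.0, 168.0]), (32, [290.0, 169.0])]
scene [(56, [342.0, 9.0]), (13, [346.0, 18.0])]
t 9.05 at [0.6535 0.2805 0.2922] [-179.99   16.77 -176.  ] w 0.015669128643565847 f [-0.1  0.1 -2.1] q [  9.  19. -48.  84.  25.  69.  52.]
shift [0.48 0.06 1.73] turn [-0.01 -0.04 -0.02]
t 9.05 at [0.6535 0.2805 0.2922] [-179.99   16.77 -176.  ] w 0.015669128643565847 f [-0.1  0.1 -2.1] q [  9.  19. -48.  84.  25.  69.  52.]
shift [2.16 0.06 1.87] turn [-0.01 -4.04 -0.01]
```

```bash
python3 -c "
from h import *
import cv2
c=red();cv2.imwrite('pics/w4.png',cv2.convertScaleAbs(c['color'][:,:,::-1],alpha=1.8))"
```

```text
wrist [(36, [327.0, 172.0]), (41, [292.0, 169.0])]
```

View pics/w4.png

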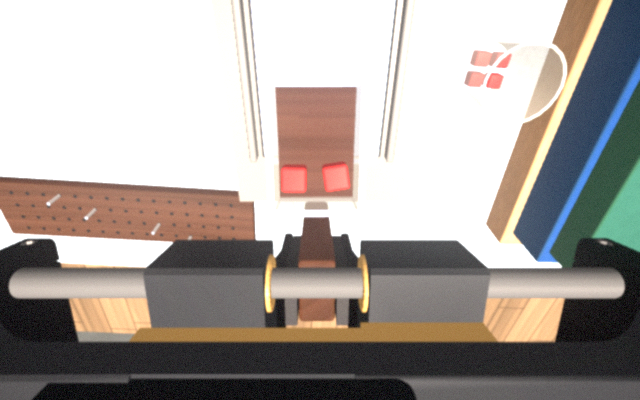

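Dice (294,178),(336,176) are still at the scoop's back; scoop centred between the rails (columns 250–390). Descend and push the flap.

```bash
python3 -m creep '[4,0.05,0,0.1,0,0,0, 4,0.1,0.05,0.35,0,0,0, 4,0.2,0.05,0.6,0,0,0, 4,0.25,0.05,0.9,0,0,0, 4,0.3,0.05,1.2,0,0,0, 4,0.4,0.05,1.45,0,0,0, 4,0.45,0.05,1.6,0,0,0, 4,0.5,0.05,1.7,0,0,0, 4,0.5,0.05,1.75,0,0,0, 4,0.5,0.05,1.75,0,0,0, 4,0.5,0.05,1.75,0,0,0, 4,0.5,0.05,1.75,0,0,0]'
python3 - <<'E'
from h import *
red();red('scene')
o,y=BIN
b=Ro.from_euler('z',y,degrees=True)
for z,n in((.136,17),(.118,29),(.101,41),(.101,45)):
    p,r=tool_for(o+b.apply([.074,0,z]),y,n,np.array([.09,0,.0794])); step(p,r)
E
```

```text
time_s: 10.3
tool_pos: [0.6539, 0.2827, 0.2383]
tool_rot: [180.0, 16.8, -176.0]
force: [-0.5, -0.8, -2.0]
grip_width: 0.0159
grasp_force: 45.3
wrist [(18, [330.0, 167.0]), (14, [325.0, 176.0])]
scene [(50, [340.0, 32.0]), (15, [345.0, 40.0])]
t 10.4 at [0.6539 0.2827 0.2382] [ 179.99   16.82 -175.95] w 0.015374819043240699 f [ 0.3  0.2 -1.3] q [  8.  21. -47.  88.  27.  64.  50.]
shift [-0.02 -0.02  0.  ] turn [-0.   -0.03 -0.01]
t 10.4 at [0.6539 0.2827 0.2382] [ 179.99   16.82 -175.95] w 0.015374819043240699 f [ 0.3  0.2 -1.3] q [  8.  21. -47.  88.  27.  64.  50.]
shift [ 0.77 -0.02  0.01] turn [-0.   -2.03 -0.01]
t 10.4 at [0.6539 0.2827 0.2382] [ 179.99   16.82 -175.95] w 0.015374819043240699 f [ 0.3  0.2 -1.3] q [  8.  21. -47.  88.  27.  64.  50.]
shift [ 1.66 -0.02  0.13] turn [-0.   -4.03 -0.01]
t 10.4 at [0.6539 0.2827 0.2382] [ 179.99   16.82 -175.95] w 0.015374819043240699 f [ 0.3  0.2 -1.3] q [  8.  21. -47.  88.  27.  64.  50.]
shift [ 1.92 -0.02  0.03] turn [-0.   -4.7  -0.01]
```

```bash
python3 -m creep '[4,0.15,0,-0.05,0,-0.5,0, 4,0.35,0,-0.1,0,-1,0, 4,0.55,0,-0.1,0,-1.5,0, 4,0.75,0,-0.1,0,-2,0, 4,0.95,0,-0.05,0,-2.5,0, 4,1.2,0,0,0,-3,0, 4,1.4,0,0.05,0,-3.5,0, 4,1.65,0,0.1,0,-4.05,0, 4,1.65,0,0.1,0,-4.1,0, 4,1.65,0,0.1,0,-4.1,0, 4,1.65,0,0.1,0,-4.1,0, 4,1.65,0,0.1,0,-4.1,0]'
python3 - <<'E'
from h import *
import cv2
c=red();red('scene')
cv2.imwrite('pics/w5.png',cv2.convertScaleAbs(c['color'][:,:,::-1],alpha=1.5))
o,y=BIN
b=Ro.from_euler('z',y,degrees=True)
for z,n in((.101,41),(.099,45)):
    p,r=tool_for(o+b.apply([.074,0,z]),y,n,np.array([.09,0,.0794])); step(p,r)
E
```

```text
time_s: 11.6
tool_pos: [0.6084, 0.2794, 0.2215]
tool_rot: [179.9, 41.4, -176.1]
force: [-0.4, 0.0, -1.5]
grip_width: 0.0158
grasp_force: 44.9
wrist []
scene []
t 11.7 at [0.6083 0.2794 0.2213] [ 179.93   41.42 -176.03] w 0.01584778727537612 f [-0.2 -0.6 -0.6] q [  7.   3. -46. 115.  45.  35.  25.]
shift [ 0.05 -0.01  0.02] turn [-0.    0.07 -0.02]
t 11.7 at [0.6083 0.2794 0.2213] [ 179.93   41.42 -176.03] w 0.01584778727537612 f [-0.2 -0.6 -0.6] q [  7.   3. -46. 115.  45.  35.  25.]
shift [ 0.28 -0.01 -0.14] turn [-0.   -0.6  -0.02]
```

View pics/w5.png

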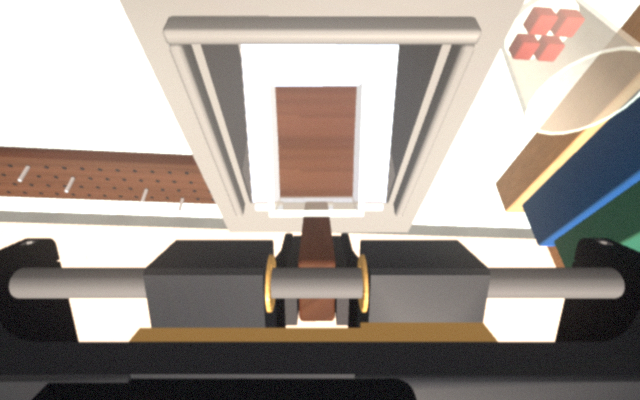

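Scoop floor (315,140) is empty and the flap hangs open. Hold a second, tipping slightly more, then retreat.

```bash
python3 -m creep '[4,0.15,0,0,0,-0.3,0, 4,0.28,0,-0.1,0,-0.6,0, 4,0.28,0,-0.1,0,-0.6,0, 4,0.28,0,-0.1,0,-0.6,0, 4,0.28,0,-0.1,0,-0.6,0, 4,0.28,0,-0.1,0,-0.6,0, 4,0.28,0,-0.1,0,-0.6,0, 4,0.28,0,-0.1,0,-0.6,0, 4,0.28,0,-0.1,0,-0.6,0, 4,0.28,0,-0.1,0,-0.6,0]'
python3 - <<'E'
from h import *
red()
o,y=BIN
b=Ro.from_euler('z',y,degrees=True)
for z,n in((.122,31),(.145,17),(.19,17),(.22,5)):
    p,r=tool_for(o+b.apply([.074,0,z]),y,n,np.array([.09,0,.0794])); step(p,r)
E
```

```text
time_s: 12.7
tool_pos: [0.5994, 0.2787, 0.2177]
tool_rot: [180.0, 45.0, -176.0]
force: [0.2, 0.3, 0.3]
grip_width: 0.0156
grasp_force: 44.9
wrist []
t 12.75 at [0.5994 0.2787 0.2177] [ 180.     45.02 -175.96] w 0.01597837655418723 f [ 0.3  0.5 -0.8] q [  6.   1. -46. 119.  52.  32.  16.]
shift [-1.12 -0.01  0.23] turn [-0.01  2.34 -0.01]
t 12.75 at [0.5994 0.2787 0.2177] [ 180.     45.02 -175.96] w 0.01597837655418723 f [ 0.3  0.5 -0.8] q [  6.   1. -46. 119.  52.  32.  16.]
shift [-2.   -0.01  0.61] turn [-0.    4.67 -0.01]
t 12.75 at [0.5994 0.2787 0.2177] [ 180.     45.02 -175.96] w 0.01597837655418723 f [ 0.3  0.5 -0.8] q [  6.   1. -46. 119.  52.  32.  16.]
shift [-3.06 -0.01 -0.45] turn [-0.    4.67 -0.01]
t 12.75 at [0.5994 0.2787 0.2177] [ 180.     45.02 -175.96] w 0.01597837655418723 f [ 0.3  0.5 -0.8] q [  6.   1. -46. 119.  52.  32.  16.]
shift [-3.87 -0.01 -0.33] turn [-0.    6.67 -0.01]
```

```bash
python3 -m creep '[4,-0.3,0,0.05,0,0.6,0, 4,-0.6,0,0.1,0,1.2,0, 4,-0.9,0,0.2,0,1.8,0, 4,-1.1,0,0.23,0,2.34,0, 4,-1.55,0,0.35,0,3.5,0, 4,-2,0,0.6,0,4.65,0, 4,-2.5,0,0.1,0,4.67,0, 4,-3.06,0,-0.45,0,4.67,0, 4,-3.5,0,-0.4,0,5.7,0, 4,-3.85,0,-0.35,0,6.67,0, 4,-3.85,0,-0.35,0,6.67,0, 4,-3.85,0,-0.35,0,6.67,0]'
python3 - <<'E'
from h import *
red()
p,r=tool_for([.528,-.012,.19],-12.8,0,np.array([.09,0,.0794])); step(p,r)
E
```

```text
time_s: 13.95
tool_pos: [0.6737, 0.2839, 0.3047]
tool_rot: [180.0, 4.9, -176.0]
force: [-0.8, 0.8, -0.8]
grip_width: 0.0157
grasp_force: 45.3
wrist []
t 14.0 at [0.6726 0.2844 0.3055] [ 180.      4.94 -175.9 ] w 0.01551513576378569 f [-0.2  0.6 -1.3] q [  3.  30. -45.  68.  23.  86.  56.]
shift [  2.74 -10.38   0.97] turn [0.12 0.82 2.81]
```

```bash
python3 -m creep '[4,0,-0.3,0,0,0.2,0, 4,0.2,-1.2,0,0,0.4,0.3, 4,0.5,-2.2,0.1,0,0.6,0.6, 4,0.8,-3.3,0.2,0.1,0.8,0.9, 4,1.1,-4.4,0.3,0.1,0.8,1.2, 4,1.4,-5.5,0.4,0.1,0.8,1.5, 4,1.7,-6.6,0.5,0.1,0.8,1.8, 4,2,-7.7,0.6,0.1,0.8,2.1, 4,2.3,-8.8,0.7,0.1,0.8,2.4, 4,2.6,-9.6,0.8,0.1,0.8,2.7, 4,2.7,-10.2,0.9,0.1,0.8,2.8, 4,2.74,-10.4,0.97,0.12,0.82,2.81]'
python3 - <<'E'
from h import *
import cv2
red('top')
p,r=tool_for([.528,-.012,.002],-12.8,0,np.array([.09,0,.0794])); step(p,r)
E
```

```text
time_s: 15.2
tool_pos: [0.6154, -0.036, 0.2707]
tool_rot: [-179.9, 0.1, 167.0]
force: [0.4, -0.2, -1.2]
grip_width: 0.0157
grasp_force: 45.3
top []
t 15.25 at [ 0.6156 -0.0353  0.2702] [-1.7991e+02  3.0000e-02  1.6704e+02] w 0.015605372767958177 f [-0.5 -0.8 -0.3] q [ 33.  18. -40.  85.  12.  81.  70.]
shift [0.02 0.12 6.29] turn [-0.02  0.   -0.03]
```

```bash
python3 -m creep '[4,0,0,0.2,0,0,0, 4,0,0,0.9,0,0,0, 4,0,0,1.7,0,0,0, 4,0,0,2.6,0,0,0, 4,0,0,3.5,0,0,0, 4,0,0,4.4,0,0,0, 4,0,0,5.2,0,0,0, 4,0,0,5.7,0,0,0, 4,0,0,6.0,0,0,0, 4,0,0,6.2,0,0,0, 4,0,0,6.28,0,0,0, 4,0,0,6.3,0,0,0]'
python3 -m creep '[4,0,0,0.03,0,0,0, 4,0,0,0.06,0,0,0, 4,0,0,0.06,0,0,0]'
```

```text
time_s: 16.45
tool_pos: [0.6167, -0.0327, 0.082]
tool_rot: [180.0, 0.1, 167.2]
force: [-0.3, 0.2, -1.2]
grip_width: 0.0156
grasp_force: 45.3
time_s: 16.75
tool_pos: [0.6164, -0.033, 0.08]
tool_rot: [180.0, 0.1, 167.2]
force: [0.3, 0.4, -1.5]
grip_width: 0.0157
grasp_force: 45.3
```

Within about 0.5 mm of the shelf; release slowly, then retreat.

```bash
python3 -m creep '[14,0,0,0.03,0,0,0, 18,0,0,0.03,0,0,0, 22,0,0,0.03,0,0,0, 30,0,0,0.03,0,0,0, 45,0,0,0.03,0,0,0, 60,0,0,0.03,0,0,0, 75,0,0,0.03,0,0,0, 75,0,0,0.03,0,0,0, 75,0,0,0.03,0,0,0]'
python3 -m creep '[75,0,0,-0.3,0,0,0, 75,0,0,-1,0,0,0, 75,0,0,-2,0,0,0, 75,0,0,-3,0,0,0, 75,0,0,-4,0,0,0, 75,0,0,-5,0,0,0, 75,0,0,-5,0,0,0]'
python3 - <<'E'
from h import *
import cv2
from cell import env
c=red();d=env.read_camera('top')['color'];s=red('scene')['color']
a=np.zeros((600,800,3),np.uint8);f=lambda i:cv2.convertScaleAbs(cv2.resize(i[:,:,::-1],(400,300)),alpha=1.5)
a[:300,:400]=f(c['color'][0:240,160:480]);a[:300,400:]=f(d[60:210,120:320]);a[300:,:400]=f(s[0:150,220:420]);a[300:,400:]=f(s[130:280,280:480])
cv2.imwrite('pics/end.png',a)
E
```

```text
time_s: 17.65
tool_pos: [0.6162, -0.0328, 0.0787]
tool_rot: [180.0, 0.0, 167.2]
force: [0.5, 0.3, -0.0]
grip_width: 0.0621
grasp_force: 0.0
time_s: 18.35
tool_pos: [0.6187, -0.0323, 0.2345]
tool_rot: [179.9, 0.5, 167.2]
force: [0.4, 0.2, 0.3]
grip_width: 0.0751
grasp_force: 0.0
wrist []
scene []
```

View pics/end.png

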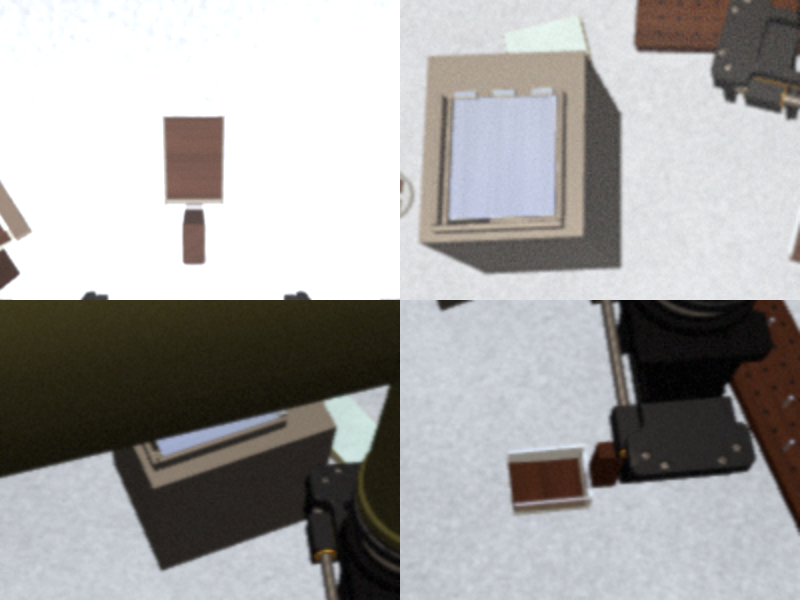

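The end picture shows the empty scoop upright and released at (540,480). The flap is closed at (505,155), with no dice outside. Handing in.

```bash
python3 -m creep '[75,0,0,0,0,0,0, 75,0,0,0,0,0,0, 75,0,0,0,0,0,0]'; python3 -c "
from cell import env
print(env.sign_off())"
```

```text
time_s: 18.8
tool_pos: [0.6157, -0.033, 0.2278]
tool_rot: [180.0, -0.1, 167.2]
force: [1.2, -0.3, 0.6]
grip_width: 0.0753
grasp_force: 0.0
the job is handed in; nothing more can be done
None
```

I tipped both dice into the bin, set the empty scoop down upright on the shelf, released it and handed the job in at 18.8 s. No verdict came back, and the closed flap hides the dice; my evidence is the empty scoop and no loose dice in view.

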